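# Park the index plunger and run out the sample tray

## Robot

A 7-joint arm with a two-finger parallel gripper is mounted at the origin on the work surface. World frame = base frame: x ahead of the robot, y to its left, z up, the work surface at z = 0. Lengths are in m, angles in rad, forces in N, time in s.
With the tool pointing down it reaches from about 0.425 to 0.95 m from the base axis. Payload 4.7 kg.
Tool frame: the origin (TCP) lies midway between the tips of the shut fingers; the grasp point (between the pads) lies 19 mm behind it; z points along the fingers, y is the direction in which the jaws open and shut (so a half turn about z gives the same grasp; the last joint's range is limited). The gripper opens to 85 mm and grips with 20 to 120 N. Pads are 22 mm wide; open, the fingers measure 114 mm over their backs; the gripper's body (76 mm by 85 mm) begins 54 mm behind the grasp point. The pads swing forward as they close: fully open they stand 13 mm farther back than shut.
Start: joints at [-1.298, 0.469, -0.049, 1.532, 0.024, 1.141, -0.082], TCP at [0.201, 0.645, 0.231] pointing down, gripper open.
Joint ranges: [-2.59, 2.59], [-0.33, 1.99], [-1.39, 1.29], [0.1, 2.45], [-1.04, 4.18], [0.21, 1.99], [-2.66, 2.66]. Speed limits (rad/s): [2.57, 2.57, 3.14, 3.14, 3.14, 3.14, 3.14].

## Interface

Orientations are given as a rotation vector (axis times angle).
In Python, from workcell import * gives the robot as it stands. The module is installed in compiled form; this text tells all that it offers.
- The arm moves only by the tool play_rows, never from a script. Its argument "commands" is a list of rows, each a list of 2 entries, a list of its own where there are three numbers: the shift along the tool's x, y, z in units of 0.5 m (1.0 is 0.5 m), then the turn, a rotation vector about the tool's x, y, z in units of 360 degrees (1.0 is 360 degrees). A call has 1 to 20 rows; each row is the pose to reach, as a shift and turn from the pose measured when the call began, along the tool's axes at that moment, turning the shorter way round; what a row does not reach only later rows make up. A row lasts 1/10 s, in which the tool goes at most 50 mm and 8.59 degrees, less where a joint would pass 70% of its speed; a pose out of reach is approached as far as the arm can. A call with a number of a shift or a turn outside -1 to 1 is refused whole. A call with a gripper value outside its range is refused whole. "jaw" is the opening, from -1 (shut) to 1 (fully open), set as the call begins (left out, the last holds). The fingers move at their own pace and stop on an object; the grip force is fixed at half the most. Time passes only in rows, so rows that repeat a pose let the fingers close. It gives the time, the measured TCP pose, the force and the opening at its end, in the units of the state.
- read_state(): the state, without advancing time (a new reading comes with each control period).
- capture(name): name is "scene" or "top"; returns (picture, depth): 480x640x3 uint8, red, green, blue; 480x640 float32, m along the optical axis (not along the pixel's ray), 0 where there is no reading.
- camera_params(name): a dict with "fx", "fy", "cx", "cy" (pixels), "dist_coeffs" ([k1, k2, p1, p2, k3] as OpenCV has them; the pictures are not rectified), "world_to_cam" (4x4, takes a point from world to camera coordinates). Camera axes: x right, y down, z forward; pixel columns grow to the right and rows downward; lengths in m; the calibration is good to about 2 mm. A picture is of the moment at which its call begins. camera_params takes no time and is no camera call.
- hand_in(): hands the job in, once; it reports no verdict.
Trained networks look in the newest picture that a camera, given by its name, has taken for a name from the list of things; names that differ only in an ending like _2 or _b are one class to them, and where a whole thing is asked for, a point or a joint stands for the part that bears it (a point fixed in the world has none). Each returns a list of dicts, best first, with "score" (0 to 1); they miss things now and then, are a little off and sometimes report something else, mostly with a low value. They report only what shows in the picture. A call takes as long as a camera call.
- find_in(camera, label): "extent" ([centre column, centre row, width, height] as shares, 0 to 1, of the picture: columns of its width, rows of its height, round what is visible of it).
The state is a dict: "time": time; "joint_positions": joint angles; "joint_vel": joint speeds; "joint_efforts": joint torques, N m; "position": TCP position; "tool_rot": TCP orientation; "force": force on the tool from outside, world axes, zero at the start; "torque": the same for the moment, N m; "width": opening from 0.0 (shut) to 1.0 (fully open).
Only numpy, scipy, OpenCV 4.12 (cv2) and the standard library are available. Lean on these libraries where they do the work, as an engineer would, in place of code of your own. Each camera call takes 0.05 s, during which the arm holds its last target.

## Task

The stall's sliding sample tray is locked by a sprung index plunger with a red T-grip. Draw the plunger up, twist it clockwise and let it down into its rest notch so that it stays up by itself, never forcing it at the end of its pull or twist nor shoving the locked tray; then, with the plunger let go and parked, slide the tray along its base fully against the end stop. Keep the bottles on the tray standing and leave the three other containers alone.

Things in the scene. Friction and masses are not known exactly. Their poses are not given: they have to be found in the camera images.
- base: Dark wooden base plate fixed to the table; origin on the table surface. It spans x -130..+110, y -170..+170 mm of its own frame, 14 mm thick (x away from the robot at yaw 0). The tray slides along its +y to a wooden end stop at y = +135. The plunger's vertical axis is at x = -78, y = -60 in a steel bracket with a dark barrel 52 mm across, top at z = 40.
- grip (a point): Centre of the plunger's red T-grip: a bar 46 mm long along this point's x, 14 mm wide along its y, 16 mm high, z up. It is 99 mm above the table with the plunger down and rises with it. Take it from above across its 14 mm. Below it are a 10 mm stem and a brass collar, 49 mm across, that never reaches above z = 77 mm.
- spindle: Steel inner part that lifts and turns with the T-grip (through a rubber coupling, 2.8 N m per rad): a cross-pin 4 mm thick, 46 mm long, parallel to the bar, and an 8 mm lock pin which, when down, stands 4.5 mm deep in a 10 mm slot of the tray's strip. Origin on the axis, at table level when down. Over 25 N on it is forcing it.
- plunger (a joint): Lift in m, 0 = down, locking. Spring: 5 N at 0, +0.25 N per mm. The collar's height is adjustable, so the needed lift is unknown: the pin clears the collar's ridge at 10 to 24 mm; 2 mm higher a rubber buffer (12 N per mm) ends the pull. Parked in the rest notch (yellow floor, 4 mm below the ridge top) it reads 6 to 20 mm. Above 4.5 mm the tray is free.
- tgrip (a joint): Twist in rad, clockwise from above positive; -0.1 to 0.1 at the start, bar along the base's x. The lifted cross-pin turns over a rounded ridge (no rest on it) to a hard end wall at 0.7 to 1.4, set by the collar's unknown angle. The rest notch lies between ridge and wall: 7 mm wide at 18 mm radius, its middle 0.3 past the ridge and 0.08 short of wall contact.
- tray (a joint): Travel of the tray in m along the base's +y: 0 = stowed and locked, 0.12 = against the end stop. It takes about 3 N to slide.
- tray_handle (a point): Centre of the tray's black handle, a block 36 mm (this point's x) x 16 mm (its y, the sliding direction) x 32 mm high on a thin post; centre 72 mm above the table; z up. Take it from above across its 16 mm. The tray (155 x 180 mm, floor 24 mm and rim 38 mm above the table) moves with it.
- sample0: Small amber bottle with black cap and yellow label, 34 mm across, 80 mm high, 70 g, standing loose on the tray. Origin: centre of its underside, z up.
- sample1: Small amber bottle with black cap and yellow label, 34 mm across, 80 mm high, 70 g, standing loose on the tray. Origin: centre of its underside, z up.
- sample2: Small amber bottle with black cap and yellow label, 34 mm across, 80 mm high, 70 g, standing loose on the tray. Origin: centre of its underside, z up.
- syrup: Bystander: amber bottle with brass cap, 52 mm across, 145 mm high, standing on the table. Origin: centre of its underside.
- honey: Bystander: amber jar with white lid, 62 mm across, 75 mm high, standing on the table. Origin: centre of its underside.
- lotion: Bystander: white bottle with green label, 42 mm across, 120 mm high, standing on the table. Origin: centre of its underside.

How it is judged:
On the way, in this order (a step that is already met when the one before it is completed fails the run):
1. the plunger is let go and stays up in its rest notch, the tray still stowed (value of joint plunger above 0.0048 m and value of joint tgrip above 0.45 rad and velocity of joint plunger between -0.01 and 0.01 m/s and contact force between the fingers and base below 0.1 N and value of joint tray below 0.01 m), for 0.3 s.
2. the tray is against its end stop, the plunger still parked (value of joint plunger above 0.0048 m and value of joint tray above 0.116 m), for 0.2 s.
At the end, for the whole second after the job is handed in: The plunger stays up in its rest notch by itself (lift above 4.8 mm, twisted clockwise by more than 0.45 rad), the tray is at rest within 4 mm of its end stop, the three small bottles still stand on it (upright within 0.15 rad), and the three bystanders still stand (all of step 2 and value of joint tgrip above 0.45 rad and angle between each of sample0, sample1, sample2, syrup, honey, lotion's own z axis and vertical below 0.15 rad and z of each of sample0, sample1, sample2 in the frame of base above 0.02 m and velocity of joint tray between -0.01 and 0.01 m/s); the robot touches nothing.
It fails at once if the plunger is forced: more than 25 N on its inner part at the buffer, the collar or the locked tray (contact force between spindle and anything else above 25 N).
It fails at once if a bottle on the tray is tipped over (angle between any of sample0, sample1, sample2's own z axis and vertical above 0.5 rad).
It fails at once if a bystander is pushed more than 25 mm or tipped (distance of any of syrup, honey, lotion from where it was at the start of the episode above 0.025 m or angle between any of syrup, honey, lotion's own z axis and vertical above 0.4 rad).
It also fails if it takes over 72 s, if anything falls off the work surface, if the arm or the gripper's body presses on something with over 40 N, if the wrist force passes 120 N, or if a joint passes its speed limit or range.

## Working session

There is one attempt and no reset: what is moved stays moved. The work goes in short steps, Python scripts to look and compute and a tool call to move; the robot and the scene stay as the last step left them, time stands still between calls to the robot, and variables do not carry over. Pictures are saved under pics/ and viewed, and the job is handed in when it is done.

Besides the shell and the picture viewer there is one more tool, called after "Emit:" as name(argument=value, ...) on one line, values as JSON. play_rows: Moves the arm, as the interface text tells. Its arguments: {"type":"object","properties":{"commands":{"type":"array","items":{"type":"array"}},"jaw":{"type":"number"}},"required":["commands"]}

```bash
mkdir -p pics
python3 - <<'E'
from workcell import *
import cv2,numpy as np
s=read_state(); print(s)
for n in("scene","top"):
    im,d=capture(n); cv2.imwrite(f"pics/{n}0.png",im[:,:,::-1]); np.save(n+"0.npy",d)
    p=camera_params(n); print(n,p)
    for l in("base","grip","tray_handle","sample0","syrup","honey","lotion"):
        print(l,[(round(q["score"],2),np.round(np.array(q["extent"])*[640,480,640,480]).tolist()) for q in find_in(n,l)][:4])
E
```

```text
{'time': 0.0, 'joint_positions': array([-1.29789723,  0.4694747 , -0.04861571,  1.53371171,  0.0241052 ,
        1.1409975 , -0.08228465]), 'joint_vel': array([-9.82146001e-04,  1.40829960e-03, -1.07410757e-03, -3.14987710e-04,
       -1.62656880e-03, -1.08357416e-04,  6.27998545e-05]), 'joint_efforts': array([-2.37997125e-05, -5.10325241e+01, -4.64175967e-02, -2.37691498e+01,
        1.07522268e-02,  7.90964841e-03,  9.54385904e-07]), 'position': array([0.20043902, 0.64393103, 0.23023154]), 'tool_rot': array([-0.47212694, -3.10567708,  0.00312844]), 'force': array([-0.38874187,  0.39221075, -0.24811722]), 'torque': array([ 0.00923753, -0.02825386,  0.0305062 ]), 'width': 1.0012673199378699}
scene {'fx': 516.8374303399397, 'fy': 516.8374303399397, 'cx': 321.6890843960741, 'cy': 240.0591205415579, 'dist_coeffs': array([-0.00041358,  0.        ,  0.        ,  0.        ,  0.        ]), 'world_to_cam': array([[ 0.75430759,  0.65650095,  0.00515352, -0.46866466],
       [ 0.49168617, -0.55970197, -0.66706702, -0.20570498],
       [-0.4350457 ,  0.50570763, -0.74497988,  1.45482337],
    
[... 765 characters left out ...]
array([[ 0.00379849, -0.9998656 , -0.01594818,  0.0268984 ],
       [-0.98688371, -0.00117434, -0.16142848,  0.58284311],
       [ 0.16138806,  0.01635218, -0.98675554,  1.04844345],
       [ 0.        ,  0.        ,  0.        ,  1.        ]])}
base [(0.94, [293.0, 260.0, 209.0, 170.0])]
grip [(0.69, [314.0, 302.0, 11.0, 30.0])]
tray_handle [(0.68, [338.0, 261.0, 119.0, 120.0]), (0.6, [223.0, 348.0, 38.0, 37.0]), (0.24, [308.0, 245.0, 23.0, 23.0])]
sample0 [(0.86, [366.0, 259.0, 22.0, 24.0]), (0.8, [338.0, 250.0, 18.0, 24.0]), (0.72, [307.0, 245.0, 17.0, 23.0])]
syrup [(0.7, [447.0, 262.0, 46.0, 36.0])]
honey []
lotion [(0.81, [157.0, 179.0, 33.0, 30.0]), (0.49, [370.0, 260.0, 25.0, 24.0])]
```

Run:
```python
import cv2
a=cv2.imread("pics/top0.png")[150:390,110:480];cv2.imwrite("pics/top0c.png",cv2.resize(a,(800,519),interpolation=cv2.INTER_CUBIC))
a=cv2.imread("pics/scene0.png")[140:350,200:460];cv2.imwrite("pics/scene0c.png",cv2.resize(a,(740,598),interpolation=cv2.INTER_CUBIC))
```

```text
(no output)
```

View pics/top0c.png

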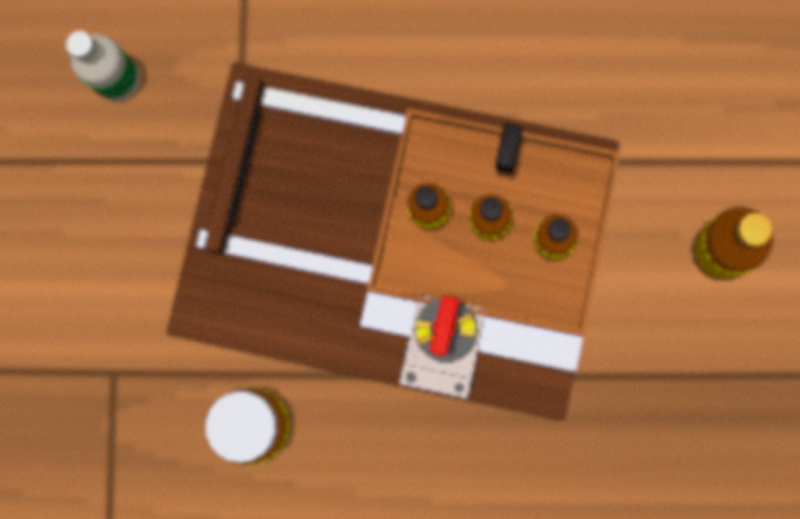

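View pics/scene0c.png

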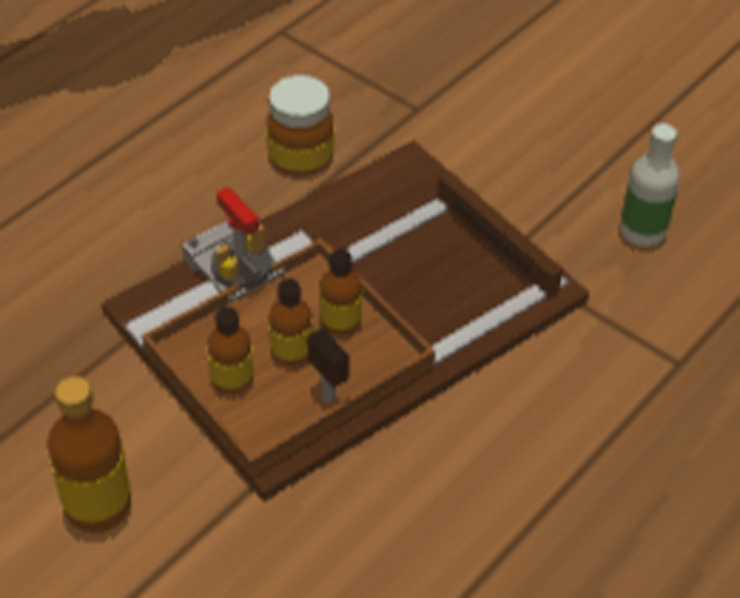

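The top view shows the red bar at about full-frame (316,300), the black handle at about (345,218), three samples on the tray, and the end stop on the left (+y). Next I localise these.

```bash
cat > h.py <<'E'
from workcell import *
import cv2,numpy as np
from scipy.spatial.transform import Rotation as R
def P(n):
    p=camera_params(n);K=np.array([[p['fx'],0,p['cx']],[0,p['fy'],p['cy']],[0,0,1]]);return K,p['dist_coeffs'],p['world_to_cam']
def atz(n,uv,z):
    K,D,T=P(n);uv=np.array(uv,float).reshape(-1,1,2);u=cv2.undistortPoints(uv,K,D).reshape(-1,2)
    r=np.c_[u,np.ones(len(u))]@T[:3,:3]; c=-T[:3,:3].T@T[:3,3]
    z=np.broadcast_to(z,len(u));return c+r*((z-c[2])/r[:,2])[:,None]
def proj(n,X):
    K,D,T=P(n);return cv2.projectPoints(np.array(X,float).reshape(-1,1,3),T[:3,:3],T[:3,3],K,D)[0].reshape(-1,2)
def dep(n,uv,d):
    K,D,T=P(n);uv=np.array(uv,float).reshape(-1,1,2);u=cv2.undistortPoints(uv,K,D).reshape(-1,2)
    return ((np.c_[u,np.ones(len(u))]*np.array(d)[:,None])-T[:3,3])@T[:3,:3]
E
python3 - <<'E'
from h import *
im=cv2.imread("pics/top0.png");
c=np.array([(235,63),(619,145),(566,420),(168,335)])/2.162+[110,150]
w=atz("top",c,0.014);print(w)
# corners base: (110,170),(110,-170),(-130,-170),(-130,170)
b=np.array([(.110,.170),(.110,-.170),(-.130,-.170),(-.130,.170)])
bc=b.mean(0);wc=w[:,:2].mean(0);H=(b-bc).T@(w[:,:2]-wc);yaw=np.arctan2(H[0,1]-H[1,0],H[0,0]+H[1,1])
Rm=np.array([[np.cos(yaw),-np.sin(yaw)],[np.sin(yaw),np.cos(yaw)]]);o=wc-Rm@bc
print("yaw",yaw,"o",o,"res",(b@Rm.T+o-w[:,:2]))
print("axis",Rm@[-.078,-.06]+o)
for n,dn in(("top","top0.npy"),("scene","scene0.npy")):
    im=cv2.imread(f"pics/{n}0.png").astype(int);d=np.load(dn)
    B,G,r=im[...,0],im[...,1],im[...,2]
    m=((r>130)&(G<60)&(B<60)).astype(np.uint8)
    k,l,s,ce=cv2.connectedComponentsWithStats(m);i=1+np.argmax(s[1:,4]);v,u=np.where(l==i)
    X=dep(n,np.c_[u,v],d[v,u]);ok=d[v,u]>0;X=X[ok];print(n,"red",s[i],ce[i],"zpct",np.percentile(X[:,2],[5,50,95]),"mean",X.mean(0))
    t=X[X[:,2]>np.percentile(X[:,2],95)-.006]
    (cc,wh,a)=cv2.minAreaRect((t[:,:2]*1000).astype(np.float32));print(" rect",cc,wh,a)
    print(" atz",atz(n,[ce[i]],.105))
    m=((r<60)&(G<60)&(B<60)).astype(np.uint8)
    k,l,s,ce=cv2.connectedComponentsWithStats(m)
    for i in range(1,k):
        if s[i,4]>25 :
            v,u=np.where(l==i);X=dep(n,np.c_[u,v],d[v,u]);zz=np.percentile(X[:,2],90);t=X[X[:,2]>zz-.01]
            print(" blk",s[i],np.round(zz,3),t.mean(0).round(4),cv2.minAreaRect((t[:,:2]*1000).astype(np.float32)))
E
```

```text
[[ 0.69459462  0.21851136  0.014     ]
 [ 0.6228879  -0.10967144  0.014     ]
 [ 0.39313351 -0.06303141  0.014     ]
 [ 0.46116723  0.26820299  0.014     ]]
yaw -0.20757642235420534 o [0.55273115 0.07644198] res [[ 8.10310162e-04  1.61149241e-03]
 [ 2.44677833e-03 -2.90701237e-03]
 [-2.64680574e-03 -8.56935509e-05]
 [-6.10282752e-04  1.38121351e-03]]
axis [0.46404021 0.03380493]
top red [309 287  14  27 228] [315.35964912 300.02631579] zpct [0.1017935  0.10633922 0.10935144] mean [0.46631655 0.03524304 0.10543381]
 rect (466.1949768066406, 35.78066635131836) (13.609626770019531, 44.51651382446289) 77.32379150390625
 atz [[0.46616023 0.03529195 0.105     ]]
 blk [211 194  20  73 243] 0.039 [0.5984 0.2046 0.0427] ((504.5384521484375, 143.3989715576172), (315.6087341308594, 100.17497253417969), 35.818031311035156)
 blk [340 208  11  22 165] 0.09 [ 0.6063 -0.0143  0.0944] ((515.8427124023438, -0.060821533203125), (13.872896194458008, 220.46913146972656), 80.94670867919922)
 blk [303 237   8   9  40] 0.106 [0.5653 0.0502 0.1034] ((564.2095947265625, 49.95430374145508), (14.289679527282715
[... 9189 characters left out ...]
41766357422, 856.4043579101562), 26.991683959960938)
 blk [276 248   8  10  60] 0.104 [ 0.5459 -0.0534  0.1008] ((545.5743408203125, -52.66299057006836), (13.946033477783203, 17.4891300201416), 18.488435745239258)
 blk [545 252  20  28  86] -0.616 [ 0.9559  0.936  -0.4775] ((1013.1195068359375, 276.63958740234375), (5.512510776519775, 1646.3580322265625), 4.997501373291016)
 blk [308 255  14  21 191] 0.088 [ 0.6144 -0.0161  0.0851] ((612.7684326171875, -15.141888618469238), (15.783307075500488, 37.579246520996094), 77.28311920166016)
 blk [244 257  47  55  85] 0.013 [ 0.5402 -0.094   0.021 ] ((784.7799682617188, -273.6487121582031), (78.61349487304688, 806.9226684570312), 53.891700744628906)
```

```bash
cat >> h.py <<'E'
def plan(pos,ydeg):
    # target TCP pos, tool y axis heading (deg), pointing down -> units
    s=read_state();R0=R.from_rotvec(s['tool_rot']);h=np.deg2rad(ydeg)
    y=np.array([np.cos(h),np.sin(h),0]);z=np.array([0,0,-1.]);x=np.cross(y,z)
    Rt=R.from_matrix(np.c_[x,y,z]);sh=R0.inv().apply(np.array(pos)-s['position'])/.5
    tu=(R0.inv()*Rt).as_rotvec()/(2*np.pi)
    print("shift",sh.round(4),"turn",tu.round(5))
def st():
    s=read_state();M=R.from_rotvec(s['tool_rot']).as_matrix();print("t",s['time'],"p",(s['position']*1000).round(2),"yhead",np.rad2deg(np.arctan2(M[1,1],M[0,1])).round(2),"tilt",M[:2,2].round(4),"F",s['force'].round(2),"Ftool",(M.T@s['force']).round(2),"T",s['torque'].round(3),"w",s['width'],"j7",s['joint_positions'].round(2))
E
python3 -c "
from h import *
st();plan([.467,.0357,.20],77.4)"
```

```text
t 0.8 p [200.59 644.51 231.32] yhead 72.71 tilt [-0.      0.0001] F [-0.6   0.14  0.07] Ftool [ 0.61 -0.04 -0.07] T [-0.03   0.029  0.003] w 0.9991963720248245 j7 [-1.3   0.47 -0.05  1.53  0.02  1.14 -0.08]
shift [-0.8707 -1.0042  0.0625] turn [ 1.000e-05 -1.000e-05 -1.303e-02]
```

Emit:
play_rows(commands=[[[-0.02,-0.025,0],[0,0,0]],[[-0.06,-0.07,0],[0,0,0]],[[-0.11,-0.13,0],[0,0,0]],[[-0.17,-0.195,0],[0,0,0]],[[-0.23,-0.265,0],[0,0,0]],[[-0.29,-0.335,0],[0,0,0]],[[-0.35,-0.405,0],[0,0,0]],[[-0.41,-0.475,0],[0,0,-0.002]],[[-0.47,-0.545,0],[0,0,-0.004]],[[-0.53,-0.615,0],[0,0,-0.006]],[[-0.59,-0.685,0],[0,0,-0.008]],[[-0.65,-0.755,0],[0,0,-0.01]],[[-0.71,-0.82,0],[0,0,-0.012]],[[-0.77,-0.89,0.02],[0,0,-0.013]],[[-0.82,-0.945,0.04],[0,0,-0.013]],[[-0.85,-0.98,0.06],[0,0,-0.013]],[[-0.865,-0.995,0.0625],[0,0,-0.013]],[[-0.8707,-1.0,0.0625],[0,0,-0.013]],[[-0.8707,-1.0,0.0625],[0,0,-0.013]],[[-0.8707,-1.0,0.0625],[0,0,-0.013]]], jaw=0.0)

```text
time: 2.8
position: [0.4676, 0.0392, 0.2005]
tool_rot: [0.341, 3.123, 0.002]
force: [0.2, 0.3, -0.6]
width: 0.5
```

```bash
python3 -c "
from h import *
st();plan([.467,.0357,.084],77.4)
for n in ('top','scene'):
    im,d=capture(n);cv2.imwrite('pics/%s1.png'%n,im[:,:,::-1])
a=cv2.imread('pics/scene1.png')[110:320,200:420];cv2.imwrite('pics/scene1c.png',cv2.resize(a,(620,592),interpolation=cv2.INTER_CUBIC))
"
```

```text
t 2.8 p [467.64  39.24 200.45] yhead 77.53 tilt [0.0005 0.0009] F [ 0.16  0.35 -0.56] Ftool [-0.08  0.37  0.56] T [ 0.019 -0.002  0.007] w 0.49970584964203923 j7 [-0.47  0.16  0.34  2.06 -0.07  0.93  1.26]
shift [-2.000e-04 -7.400e-03  2.329e-01] turn [1.6e-04 5.0e-05 3.5e-04]
```

View pics/scene1c.png

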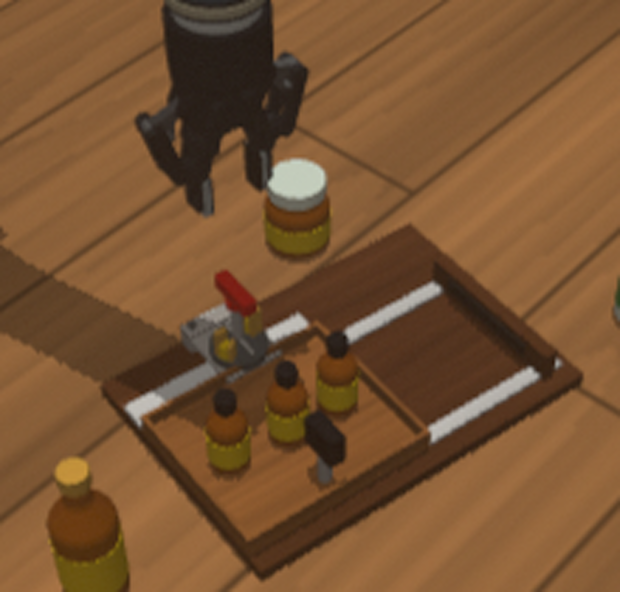

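View pics/top1.png

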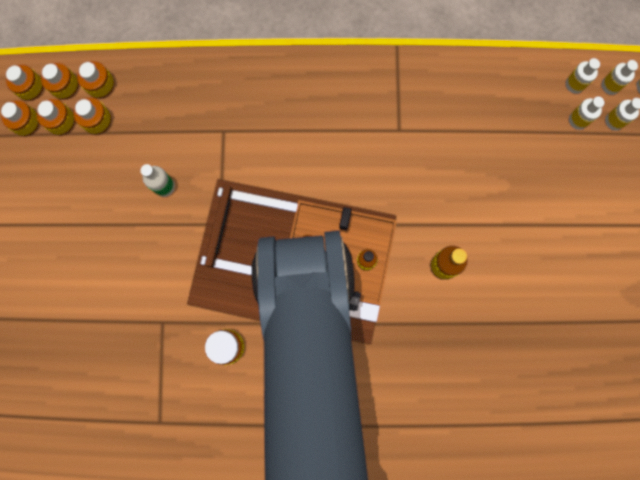

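Emit:
play_rows(commands=[[[0,-0.004,0.02],[0,0,0]],[[0,-0.0074,0.055],[0,0,0]],[[0,-0.0074,0.095],[0,0,0]],[[0,-0.0074,0.135],[0,0,0]],[[0,-0.0074,0.17],[0,0,0]],[[0,-0.0074,0.2],[0,0,0]],[[0,-0.0074,0.22],[0,0,0]],[[0,-0.0074,0.23],[0,0,0]],[[0,-0.0074,0.233],[0,0,0]],[[0,-0.0074,0.233],[0,0,0]]])

```text
time: 3.9
position: [0.467, 0.0356, 0.0841]
tool_rot: [0.341, 3.122, 0.001]
force: [0.4, -0.2, -0.3]
width: 0.502
```

```bash
python3 -c "
from h import *
st();plan([.467,.0357,.084],77.4)
im,d=capture('scene');cv2.imwrite('pics/scene2.png',im[:,:,::-1])
a=im[150:270,230:350,::-1];cv2.imwrite('pics/scene2c.png',cv2.resize(a,(600,600),interpolation=cv2.INTER_CUBIC))
"
```

```text
t 3.9 p [467.01  35.65  84.05] yhead 77.54 tilt [0.0009 0.0009] F [ 0.38 -0.2  -0.3 ] Ftool [-0.42 -0.12  0.3 ] T [-0.026  0.012  0.004] w 0.5015137575104929 j7 [-0.42  0.34  0.3   2.17 -0.17  0.65  1.36]
shift [0.     0.0001 0.0001] turn [0.00016 0.00011 0.00038]
```

View pics/scene2c.png

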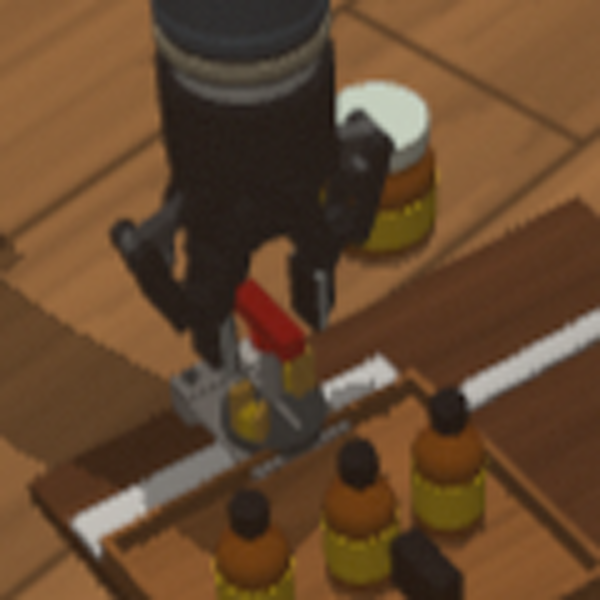

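Emit:
play_rows(commands=[[[0,0,0],[0,0,0]],[[0,0,0],[0,0,0]],[[0,0,0],[0,0,0]],[[0,0,0],[0,0,0]],[[0,0,0],[0,0,0]],[[0,0,0],[0,0,0]]], jaw=-1)

```text
time: 4.55
position: [0.468, 0.0371, 0.0851]
tool_rot: [0.339, 3.12, 0.005]
force: [-1.2, 5.4, 5.8]
width: 0.149
```

```bash
python3 -c "
from h import *
st();"
```

```text
t 4.55 p [468.02  37.07  85.11] yhead 77.59 tilt [0.0032 0.0029] F [-1.15  5.42  5.77] Ftool [ 2.28  5.07 -5.76] T [ 0.976  0.157 -0.013] w 0.14945358937684003 j7 [-0.42  0.34  0.3   2.17 -0.17  0.65  1.36]
```

Emit:
play_rows(commands=[[[0,0,-0.002],[0,0,0]],[[0,0,-0.004],[0,0,0]],[[0,0,-0.006],[0,0,0]],[[0,0,-0.008],[0,0,0]],[[0,0,-0.01],[0,0,0]],[[0,0,-0.01],[0,0,0]]])

```text
time: 5.15
position: [0.4679, 0.0372, 0.09]
tool_rot: [0.339, 3.121, 0.005]
force: [1.6, 3.2, -7.7]
width: 0.15
```

```bash
python3 -c "
from h import *
st();"
```

```text
t 5.15 p [467.89  37.18  90.03] yhead 77.59 tilt [0.003  0.0029] F [ 1.57  3.22 -7.72] Ftool [-0.83  3.46  7.73] T [ 0.599 -0.418 -0.008] w 0.14974762701055885 j7 [-0.42  0.33  0.31  2.16 -0.17  0.66  1.35]
```

Emit:
play_rows(commands=[[[0,0,-0.002],[0,0,0]],[[0,0,-0.004],[0,0,0]],[[0,0,-0.006],[0,0,0]],[[0,0,-0.008],[0,0,0]],[[0,0,-0.01],[0,0,0]],[[0,0,-0.01],[0,0,0]]])

```text
time: 5.75
position: [0.4679, 0.0372, 0.0951]
tool_rot: [0.339, 3.12, 0.005]
force: [2.2, 2.9, -8.1]
width: 0.143
```

```bash
python3 -c "
from h import *
st();"
```

```text
t 5.75 p [467.86  37.16  95.12] yhead 77.59 tilt [0.0031 0.003 ] F [ 2.24  2.93 -8.14] Ftool [-1.54  3.31  8.16] T [ 0.571 -0.518 -0.009] w 0.14262176804102356 j7 [-0.43  0.32  0.31  2.16 -0.16  0.68  1.35]
```

Emit:
play_rows(commands=[[[0,0,-0.002],[0,0,0]],[[0,0,-0.003],[0,0,0]],[[0,0,-0.003],[0,0,0]]])

```text
time: 6.05
position: [0.4678, 0.0372, 0.0966]
tool_rot: [0.339, 3.12, 0.005]
force: [2.4, 3.4, -9.5]
width: 0.149
```

Emit:
play_rows(commands=[[[0,0,-0.001],[0,0,0]],[[0,0,-0.002],[0,0,0]],[[0,0,-0.002],[0,0,0]]])

```text
time: 6.35
position: [0.4678, 0.0371, 0.0977]
tool_rot: [0.339, 3.12, 0.005]
force: [2.9, 3.4, -9.1]
width: 0.15
```

Emit:
play_rows(commands=[[[0,0,-0.001],[0,0,0]],[[0,0,-0.002],[0,0,0]],[[0,0,-0.002],[0,0,0]]])

```text
time: 6.65
position: [0.4678, 0.0372, 0.0987]
tool_rot: [0.339, 3.12, 0.005]
force: [2.7, 3.6, -9.9]
width: 0.149
```

Emit:
play_rows(commands=[[[0,0,-0.001],[0,0,0]],[[0,0,-0.002],[0,0,0]],[[0,0,-0.002],[0,0,0]]])

```text
time: 6.95
position: [0.4678, 0.0371, 0.0997]
tool_rot: [0.339, 3.12, 0.005]
force: [1.9, 3.9, -9.0]
width: 0.152
```

Emit:
play_rows(commands=[[[0,0,-0.001],[0,0,0]],[[0,0,-0.002],[0,0,0]],[[0,0,-0.002],[0,0,0]]])

```text
time: 7.25
position: [0.4678, 0.0372, 0.1008]
tool_rot: [0.339, 3.12, 0.005]
force: [2.6, 3.8, -10.3]
width: 0.151
```

Emit:
play_rows(commands=[[[0,0,-0.001],[0,0,0]],[[0,0,-0.002],[0,0,0]],[[0,0,-0.002],[0,0,0]]])

```text
time: 7.55
position: [0.4678, 0.0371, 0.1015]
tool_rot: [0.339, 3.12, 0.005]
force: [3.3, 3.4, -13.4]
width: 0.15
```

Emit:
play_rows(commands=[[[0,0,-0.001],[0,0,0]],[[0,0,-0.002],[0,0,0]],[[0,0,-0.002],[0,0,0]]])

```text
time: 7.85
position: [0.4677, 0.0371, 0.1019]
tool_rot: [0.339, 3.12, 0.005]
force: [5.3, 4.1, -17.5]
width: 0.15
```

Emit:
play_rows(commands=[[[0,0,0.001],[0,0,0]],[[0,0,0.002],[0,0,0]],[[0,0,0.002],[0,0,0]]])

```text
time: 8.15
position: [0.4678, 0.0371, 0.1009]
tool_rot: [0.339, 3.12, 0.005]
force: [3.6, 3.7, -9.9]
width: 0.146
```

```bash
python3 -c "
from h import *
st()
im,d=capture('scene');cv2.imwrite('pics/scene3.png',im[:,:,::-1])
a=im[150:270,230:350,::-1];cv2.imwrite('pics/scene3c.png',cv2.resize(a,(600,600),interpolation=cv2.INTER_CUBIC))"
```

```text
t 8.15 p [467.81  37.14 100.93] yhead 77.59 tilt [0.0034 0.0026] F [ 3.57  3.71 -9.94] Ftool [-2.66  4.36  9.96] T [ 0.585 -0.69  -0.038] w 0.1464718482902798 j7 [-0.43  0.31  0.31  2.15 -0.15  0.69  1.34]
```

View pics/scene3c.png

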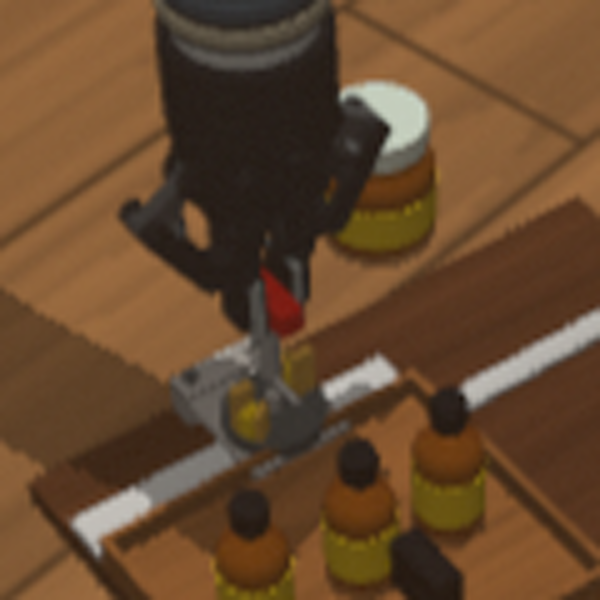

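Emit:
play_rows(commands=[[[0,0,0],[0,0,0.01]],[[0,0,0],[0,0,0.02]],[[0,0,0],[0,0,0.03]],[[0,0,0],[0,0,0.04]],[[0,0,0],[0,0,0.05]],[[0,0,0],[0,0,0.06]],[[0,0,0],[0,0,0.064]],[[0,0,0],[0,0,0.064]]])

```text
time: 9.0
position: [0.4676, 0.0368, 0.101]
tool_rot: [0.955, 2.99, 0.005]
force: [2.6, 1.8, -10.5]
width: 0.15
```

```bash
python3 -c "
from h import *
st()"
```

```text
t 9.0 p [467.59  36.82 100.96] yhead 54.57 tilt [0.0031 0.0022] F [  2.62   1.82 -10.46] Ftool [-1.07  2.97 10.47] T [ 0.19  -0.605 -0.04 ] w 0.14960551752589313 j7 [-0.51  0.32  0.41  2.16 -0.2   0.69  0.99]
```

Emit:
play_rows(commands=[[[0,0,0],[0,0,0.01]],[[0,0,0],[0,0,0.02]],[[0,0,0],[0,0,0.03]],[[0,0,0],[0,0,0.03]]])

```text
time: 9.4
position: [0.4674, 0.0367, 0.1009]
tool_rot: [1.231, 2.888, 0.004]
force: [2.7, 2.2, -10.1]
width: 0.149
```

```bash
python3 -c "
from h import *
st()"
```

```text
t 9.4 p [467.43  36.7  100.94] yhead 43.82 tilt [0.0027 0.0019] F [  2.74   2.23 -10.13] Ftool [-0.29  3.49 10.14] T [ 0.228 -0.552 -0.021] w 0.1490807213343299 j7 [-0.54  0.33  0.45  2.16 -0.22  0.69  0.83]
```

Emit:
play_rows(commands=[[[0,0,0],[0,0,0.008]],[[0,0,0],[0,0,0.01]],[[0,0,0],[0,0,0.01]]])

```text
time: 9.7
position: [0.4674, 0.0366, 0.1009]
tool_rot: [1.32, 2.849, 0.004]
force: [2.6, 1.8, -9.8]
width: 0.152
```

```bash
python3 -c "
from h import *
st()"
```

```text
t 9.7 p [467.37  36.59 100.94] yhead 40.3 tilt [0.0026 0.0018] F [ 2.62  1.76 -9.75] Ftool [-0.35  3.11  9.76] T [ 0.287 -0.503 -0.062] w 0.1519583029984218 j7 [-0.56  0.33  0.47  2.16 -0.23  0.7   0.77]
```

Emit:
play_rows(commands=[[[0,0,0],[0,0,0.008]],[[0,0,0],[0,0,0.01]],[[0,0,0],[0,0,0.01]]])

```text
time: 10.0
position: [0.4673, 0.0365, 0.1009]
tool_rot: [1.407, 2.807, 0.004]
force: [3.0, 1.8, -10.1]
width: 0.145
```

```bash
python3 -c "
from h import *
st()"
```

```text
t 10.0 p [467.32  36.55 100.94] yhead 36.77 tilt [0.0025 0.0018] F [  3.01   1.8  -10.15] Ftool [-0.37  3.46 10.16] T [ 0.322 -0.545  0.02 ] w 0.145494357228561 j7 [-0.57  0.33  0.48  2.16 -0.24  0.7   0.72]
```

Emit:
play_rows(commands=[[[0,0,0],[0,0,0.008]],[[0,0,0],[0,0,0.01]],[[0,0,0],[0,0,0.01]]])

```text
time: 10.3
position: [0.4673, 0.0365, 0.1009]
tool_rot: [1.493, 2.763, 0.004]
force: [2.2, 2.2, -10.6]
width: 0.149
```

```bash
python3 -c "
from h import *
st()"
```

```text
t 10.3 p [467.26  36.52 100.93] yhead 33.24 tilt [0.0024 0.0017] F [  2.17   2.16 -10.58] Ftool [ 0.62  2.97 10.59] T [ 0.251 -0.504  0.007] w 0.1489093537491444 j7 [-0.58  0.33  0.5   2.16 -0.25  0.7   0.67]
```

Emit:
play_rows(commands=[[[0,0,0],[0,0,0.008]],[[0,0,0],[0,0,0.01]],[[0,0,0],[0,0,0.01]]])

```text
time: 10.6
position: [0.4672, 0.0365, 0.1009]
tool_rot: [1.577, 2.716, 0.004]
force: [2.2, 2.5, -9.6]
width: 0.149
```

```bash
python3 -c "
from h import *
st()"
```

```text
t 10.6 p [467.22  36.52 100.91] yhead 29.7 tilt [0.0023 0.0016] F [ 2.22  2.46 -9.6 ] Ftool [1.04 3.12 9.6 ] T [ 0.294 -0.539 -0.058] w 0.14854137405715737 j7 [-0.59  0.33  0.52  2.16 -0.26  0.7   0.61]
```

Emit:
play_rows(commands=[[[0,0,0],[0,0,0.008]],[[0,0,0],[0,0,0.01]],[[0,0,0],[0,0,0.01]]])

```text
time: 10.9
position: [0.4671, 0.0365, 0.1009]
tool_rot: [1.66, 2.666, 0.004]
force: [2.7, 2.1, -9.0]
width: 0.148
```

```bash
python3 -c "
from h import *
st()"
```

```text
t 10.9 p [467.13  36.5  100.89] yhead 26.17 tilt [0.0021 0.0015] F [ 2.67  2.12 -9.02] Ftool [0.72 3.31 9.03] T [ 0.238 -0.501 -0.034] w 0.14836332545663455 j7 [-0.61  0.34  0.53  2.16 -0.26  0.7   0.56]
```

Emit:
play_rows(commands=[[[0,0,0],[0,0,0.008]],[[0,0,0],[0,0,0.01]],[[0,0,0],[0,0,0.01]]])

```text
time: 11.2
position: [0.4671, 0.0365, 0.1009]
tool_rot: [1.742, 2.613, 0.004]
force: [2.8, 1.9, -10.1]
width: 0.15
```

```bash
python3 -c "
from h import *
st()"
```

```text
t 11.2 p [467.08  36.47 100.87] yhead 22.63 tilt [0.002  0.0014] F [  2.76   1.94 -10.1 ] Ftool [ 0.72  3.27 10.11] T [ 0.2   -0.427 -0.023] w 0.15003927213402074 j7 [-0.62  0.34  0.55  2.17 -0.27  0.7   0.51]
```

Emit:
play_rows(commands=[[[0,0,0],[0,0,0.008]],[[0,0,0],[0,0,0.01]],[[0,0,0],[0,0,0.01]]])

```text
time: 11.5
position: [0.467, 0.0364, 0.1008]
tool_rot: [1.822, 2.558, 0.003]
force: [2.3, 1.8, -9.8]
width: 0.149
```

```bash
python3 -c "
from h import *
st()"
```

```text
t 11.5 p [466.98  36.42 100.84] yhead 19.09 tilt [0.0018 0.0013] F [ 2.32  1.79 -9.81] Ftool [0.93 2.76 9.82] T [ 0.163 -0.462 -0.027] w 0.14910703889881477 j7 [-0.63  0.34  0.56  2.17 -0.28  0.7   0.46]
```

Emit:
play_rows(commands=[[[0,0,0],[0,0,0.008]],[[0,0,0],[0,0,0.01]],[[0,0,0],[0,0,0.01]]])

```text
time: 11.8
position: [0.4669, 0.0364, 0.1008]
tool_rot: [1.9, 2.501, 0.003]
force: [2.5, 1.1, -9.8]
width: 0.145
```

```bash
python3 -c "
from h import *
st()"
```

```text
t 11.8 p [466.93  36.42 100.81] yhead 15.56 tilt [0.0017 0.0013] F [ 2.48  1.13 -9.85] Ftool [0.42 2.67 9.85] T [ 0.231 -0.447  0.002] w 0.14515596180011214 j7 [-0.64  0.34  0.58  2.17 -0.29  0.7   0.4 ]
```

```bash
python3 -c "
from h import *
im,d=capture('scene');cv2.imwrite('pics/scene4.png',im[:,:,::-1])
a=im[180:260,240:320,::-1];cv2.imwrite('pics/scene4c.png',cv2.resize(a,(600,600),interpolation=cv2.INTER_CUBIC))"
```

```text
(no output)
```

View pics/scene4c.png

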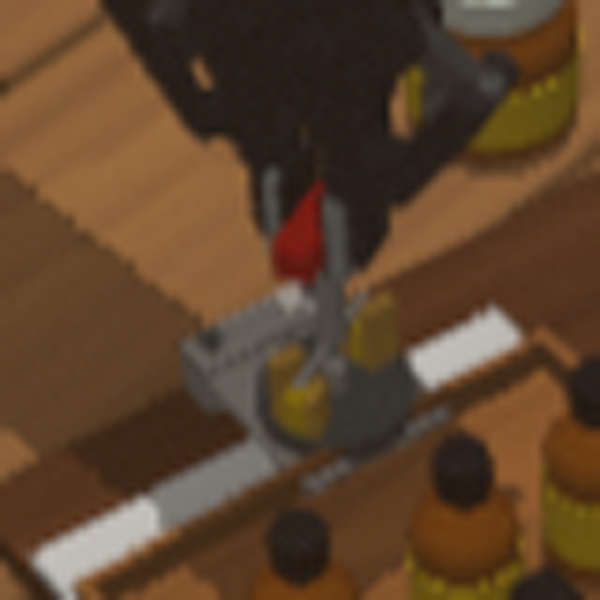

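Emit:
play_rows(commands=[[[0,0,0],[0,0,0.008]],[[0,0,0],[0,0,0.01]],[[0,0,0],[0,0,0.01]]])

```text
time: 12.15
position: [0.4669, 0.0364, 0.1008]
tool_rot: [1.977, 2.441, 0.003]
force: [3.3, 1.7, -10.1]
width: 0.148
```

```bash
python3 -c "
from h import *
st()"
```

```text
t 12.15 p [466.88  36.42 100.81] yhead 12.01 tilt [0.0015 0.0013] F [  3.29   1.7  -10.12] Ftool [ 0.97  3.55 10.13] T [ 0.161 -0.387 -0.036] w 0.14849062098712032 j7 [-0.65  0.35  0.59  2.17 -0.3   0.7   0.35]
```

The picture shows the red bar turned and the cross-pin, at about crop (330,350), now over the brass segments. I keep turning and watch the torque.

Emit:
play_rows(commands=[[[0,0,0],[0,0,0.008]],[[0,0,0],[0,0,0.01]],[[0,0,0],[0,0,0.01]]])

```text
time: 12.45
position: [0.4668, 0.0364, 0.1008]
tool_rot: [2.051, 2.379, 0.003]
force: [2.3, 0.9, -9.1]
width: 0.147
```

```bash
python3 -c "
from h import *
st()"
```

```text
t 12.45 p [466.81  36.36 100.8 ] yhead 8.48 tilt [0.0014 0.0011] F [ 2.29  0.9  -9.08] Ftool [0.54 2.39 9.09] T [ 0.2   -0.38   0.069] w 0.14653128270081486 j7 [-0.67  0.35  0.61  2.17 -0.31  0.71  0.3 ]
```

Emit:
play_rows(commands=[[[0,0,0],[0,0,0.003]],[[0,0,0],[0,0,0.005]],[[0,0,0],[0,0,0.005]]])

```text
time: 12.75
position: [0.4668, 0.0364, 0.1008]
tool_rot: [2.088, 2.347, 0.003]
force: [1.5, 1.6, -10.0]
width: 0.153
```

```bash
python3 -c "
from h import *
st()"
```

```text
t 12.75 p [466.76  36.4  100.8 ] yhead 6.68 tilt [0.0013 0.0011] F [  1.49   1.65 -10.01] Ftool [ 1.45  1.66 10.01] T [ 0.18  -0.369  0.035] w 0.15260557477256884 j7 [-0.67  0.35  0.62  2.17 -0.31  0.71  0.27]
```

Emit:
play_rows(commands=[[[0,0,0],[0,0,0.003]],[[0,0,0],[0,0,0.005]],[[0,0,0],[0,0,0.005]]])

```text
time: 13.05
position: [0.4667, 0.0364, 0.1008]
tool_rot: [2.125, 2.314, 0.003]
force: [2.0, 1.0, -9.8]
width: 0.148
```

```bash
python3 -c "
from h import *
st()"
```

```text
t 13.05 p [466.74  36.42 100.8 ] yhead 4.87 tilt [0.0012 0.001 ] F [ 1.95  0.96 -9.77] Ftool [0.79 2.01 9.77] T [ 0.153 -0.361  0.067] w 0.14828929198627447 j7 [-0.68  0.35  0.63  2.17 -0.32  0.71  0.25]
```

Emit:
play_rows(commands=[[[0,0,0],[0,0,0.003]],[[0,0,0],[0,0,0.005]],[[0,0,0],[0,0,0.005]]])

```text
time: 13.35
position: [0.4667, 0.0364, 0.1008]
tool_rot: [2.161, 2.28, 0.002]
force: [2.1, 1.3, -8.4]
width: 0.152
```

```bash
python3 -c "
from h import *
st()
t=[]
for i in range(6):
    capture('top');s=read_state();t.append((s['torque'][2],s['force'][2]))
print(np.array(t).round(3).tolist(),np.mean(t,0))"
```

```text
t 13.35 p [466.69  36.41 100.78] yhead 3.06 tilt [0.0011 0.0009] F [ 2.11  1.3  -8.38] Ftool [1.18 2.16 8.38] T [ 0.148 -0.36   0.144] w 0.15216359259663176 j7 [-0.69  0.35  0.63  2.17 -0.32  0.71  0.22]
[[0.135, -9.037], [0.152, -9.503], [0.168, -9.193], [0.197, -8.995], [0.154, -9.911], [0.174, -9.108]] [ 0.16350102 -9.29118339]
```

Emit:
play_rows(commands=[[[0,0,0],[0,0,-0.008]],[[0,0,0],[0,0,-0.016]],[[0,0,0],[0,0,-0.0236]],[[0,0,0],[0,0,-0.0236]],[[0,0,0.002],[0,0,-0.0236]],[[0,0,0.004],[0,0,-0.0236]],[[0,0,0.006],[0,0,-0.0236]],[[0,0,0.006],[0,0,-0.0236]]])

```text
time: 14.45
position: [0.4669, 0.0364, 0.0977]
tool_rot: [1.986, 2.433, 0.003]
force: [2.9, 1.7, -8.6]
width: 0.147
```

```bash
python3 -c "
from h import *
st()"
```

```text
t 14.45 p [466.87  36.39  97.73] yhead 11.55 tilt [0.0014 0.0009] F [ 2.91  1.74 -8.63] Ftool [1.12 3.19 8.64] T [ 0.19  -0.477 -0.078] w 0.1466032978683967 j7 [-0.65  0.35  0.59  2.17 -0.3   0.7   0.35]
```

Emit:
play_rows(commands=[[[0,0,0.0015],[0,0,0]],[[0,0,0.003],[0,0,0]],[[0,0,0.003],[0,0,0]]])

```text
time: 14.75
position: [0.4668, 0.0364, 0.0962]
tool_rot: [1.986, 2.433, 0.002]
force: [2.5, 0.9, -8.6]
width: 0.154
```

Emit:
play_rows(commands=[[[0,0,0.0015],[0,0,0]],[[0,0,0.0015],[0,0,0]],[[0,0,0.0015],[0,0,0]]])

```text
time: 15.05
position: [0.4669, 0.0364, 0.0954]
tool_rot: [1.986, 2.433, 0.002]
force: [2.0, 0.5, -9.0]
width: 0.152
```

Emit:
play_rows(commands=[[[0,0,0.0015],[0,0,0]],[[0,0,0.0015],[0,0,0]],[[0,0,0.0015],[0,0,0]]])

```text
time: 15.35
position: [0.4669, 0.0364, 0.095]
tool_rot: [1.987, 2.433, 0.003]
force: [-0.5, 1.1, -0.4]
width: 0.15
```

```bash
python3 -c "
from h import *
st()"
```

```text
t 15.35 p [466.95  36.42  94.98] yhead 11.54 tilt [0.0014 0.0013] F [-0.54  1.14 -0.4 ] Ftool [ 1.22 -0.3   0.4 ] T [ 0.159  0.059 -0.02 ] w 0.15024707044943456 j7 [-0.65  0.36  0.59  2.17 -0.31  0.69  0.35]
```

Emit:
play_rows(commands=[[[0,0,0],[0,0,0]],[[0,0,0],[0,0,0]],[[0,0,0],[0,0,0]],[[0,0,0],[0,0,0]],[[0,0,0],[0,0,0]],[[0,0,0],[0,0,0]]], jaw=-0.1)

```text
time: 15.95
position: [0.467, 0.0364, 0.095]
tool_rot: [1.987, 2.433, 0.003]
force: [0.4, -0.1, -0.4]
width: 0.454
```

Emit:
play_rows(commands=[[[0,0,-0.02],[0,0,0]],[[0,0,-0.06],[0,0,0]],[[0,0,-0.11],[0,0,0]],[[0,0,-0.16],[0,0,0]],[[0,0,-0.2],[0,0,0]],[[0,0,-0.22],[0,0,0]],[[0,0,-0.22],[0,0,0]]])

```text
time: 16.65
position: [0.4676, 0.0363, 0.2064]
tool_rot: [1.986, 2.432, 0.008]
force: [0.5, -0.2, -0.1]
width: 0.448
```

```bash
python3 -c "
from h import *
st()
im,d=capture('scene');cv2.imwrite('pics/scene5.png',im[:,:,::-1])
a=im[180:290,240:350,::-1];cv2.imwrite('pics/scene5c.png',cv2.resize(a,(600,600),interpolation=cv2.INTER_CUBIC))
im=im.astype(int);B,G,r=im[...,2],im[...,1],im[...,0]
m=((r>110)&(G<50)&(B<50)&(d>0));v,u=np.where(m);k=(u>260)&(u<310)&(v>180)&(v<230);u,v=u[k],v[k]
X=dep('scene',np.c_[u,v],d[v,u]);print(len(X),np.percentile(X[:,2],[5,50,95]))
b=((r<60)&(G<60)&(B<60));v,u=np.where(b);k=(u>300)&(u<330)&(v>250)&(v<282);u,v=u[k],v[k]
X=dep('scene',np.c_[u,v],d[v,u]);X=X[(X[:,2]>.075)&(X[:,2]<.1)];print(len(X),X.mean(0),cv2.minAreaRect((X[:,:2]*1000).astype(np.float32)))
"
```

```text
t 16.65 p [467.63  36.35 206.4 ] yhead 11.55 tilt [0.0045 0.0026] F [ 0.48 -0.23 -0.09] Ftool [-0.33  0.42  0.1 ] T [-0.045 -0.002 -0.097] w 0.4477848192776867 j7 [-0.76  0.17  0.68  2.07 -0.13  0.94  0.19]
66 [0.11179234 0.11521611 0.1170755 ]
126 [ 0.61443264 -0.01639908  0.08418468] ((613.5244140625, -14.744516372680664), (17.692750930786133, 36.698394775390625), 74.01776123046875)
```

View pics/scene5c.png

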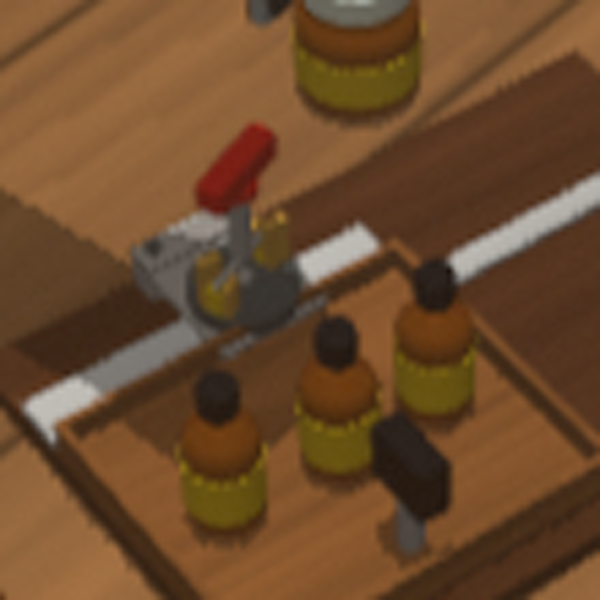

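```bash
python3 -c "
from h import *
im=cv2.imread('pics/top0.png').astype(int);m=(im.max(2)<60).astype(np.uint8);m[:205]=0;m[232:]=0;m[:,:335]=0;m[:,355:]=0
v,u=np.where(m);print(u.mean(),v.mean());print(atz('top',[[u.mean(),v.mean()]],.083), atz('top',[[u.mean(),v.mean()]],.088))
for hx in [(.611,-.015)]:
    c=np.array(hx);a=np.deg2rad(-12)
    X=[[*(c+np.array([np.cos(a)*p-np.sin(a)*q,np.sin(a)*p+np.cos(a)*q])),.088] for p,q in((.018,.008),(.018,-.008),(-.018,-.008),(-.018,.008))]
    pt=proj('top',X);print(pt)
I=im.astype(np.uint8)[190:250,310:380];I=cv2.resize(I,None,fx=8,fy=8,interpolation=cv2.INTER_CUBIC)
cv2.polylines(I,[((pt-[310,190]+.5)*8).astype(int)],True,(0,255,0),1);cv2.imwrite('pics/hd.png',I)
plan([.611,-.015,.2],78)"
```

```text
345.1030303030303 218.26060606060605
[[ 0.60725357 -0.01441873  0.083     ]] [[ 0.60629109 -0.01429993  0.088     ]]
[[343.08286893 204.49554455]
 [352.24031894 206.40752487]
 [347.94046126 226.67470939]
 [338.73378751 224.73972566]]
shift [-0.1585  0.2619  0.011 ] turn [ 4.9000e-04  3.0000e-05 -1.8457e-01]
```

View pics/hd.png

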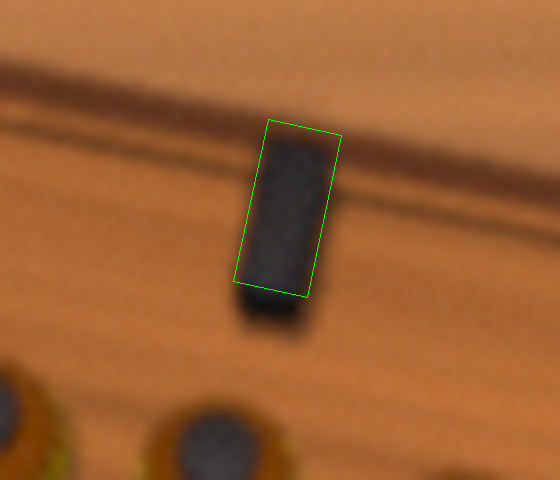

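Emit:
play_rows(commands=[[[-0.01,0.017,0.0],[0,0,-0.01]],[[-0.026,0.044,0.0],[0,0,-0.028]],[[-0.042,0.07,0.0],[0,0,-0.046]],[[-0.058,0.096,0.0],[0,0,-0.064]],[[-0.074,0.122,0.0],[0,0,-0.082]],[[-0.09,0.148,0.0],[0,0,-0.1]],[[-0.106,0.175,0.0],[0,0,-0.118]],[[-0.122,0.2,0.0],[0,0,-0.136]],[[-0.138,0.227,0.0],[0,0,-0.154]],[[-0.15,0.25,0.005],[0,0,-0.17]],[[-0.157,0.26,0.01],[0,0,-0.18]],[[-0.158,0.26,0.01],[0,0,-0.1846]],[[-0.158,0.26,0.01],[0,0,-0.1846]]])

```text
time: 18.0
position: [0.6092, -0.0152, 0.1992]
tool_rot: [-0.33, -3.124, -0.003]
force: [-0.6, -1.0, -0.6]
width: 0.45
```

```bash
python3 -c "
from h import *
st();plan([.6095,-.015,.058],78)
im,d=capture('scene')
a=im[140:300,220:380,::-1];cv2.imwrite('pics/scene6c.png',cv2.resize(a,(600,600),interpolation=cv2.INTER_CUBIC))"
```

```text
t 18.0 p [609.16 -15.23 199.17] yhead 77.95 tilt [-0.0004  0.0017] F [-0.63 -1.01 -0.57] Ftool [ 0.4  -1.12  0.57] T [-0.001  0.03   0.043] w 0.44955319255996484 j7 [-0.37  0.41  0.44  1.75 -0.2   1.02  1.5 ]
shift [-8.000e-04  2.000e-04  2.823e-01] turn [ 0.00025 -0.00013 -0.00014]
```

View pics/scene6c.png

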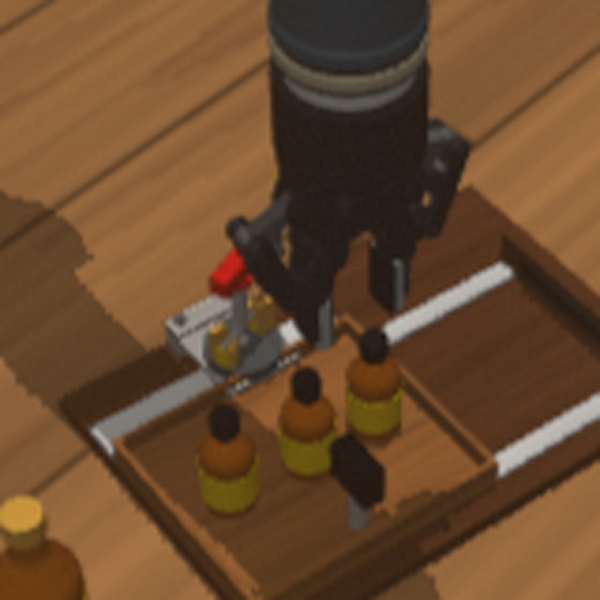

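Emit:
play_rows(commands=[[[0,0,0.02],[0,0,0]],[[0,0,0.06],[0,0,0]],[[0,0,0.1],[0,0,0]],[[0,0,0.14],[0,0,0]],[[0,0,0.18],[0,0,0]],[[0,0,0.215],[0,0,0]],[[0,0,0.245],[0,0,0]],[[0,0,0.265],[0,0,0]],[[0,0,0.278],[0,0,0]],[[0,0,0.282],[0,0,0]],[[0,0,0.282],[0,0,0]]])

```text
time: 19.15
position: [0.6095, -0.0148, 0.0587]
tool_rot: [0.33, 3.124, 0.003]
force: [0.6, -0.3, -0.1]
width: 0.447
```

```bash
python3 -c "
from h import *
st()
im,d=capture('scene')
a=im[140:300,220:380,::-1];cv2.imwrite('pics/scene7c.png',cv2.resize(a,(600,600),interpolation=cv2.INTER_CUBIC))"
```

```text
t 19.15 p [609.49 -14.8   58.75] yhead 77.93 tilt [0.0007 0.0018] F [ 0.56 -0.31 -0.06] Ftool [-0.61 -0.19  0.06] T [-0.033  0.015 -0.019] w 0.4466137214931816 j7 [-0.32  0.58  0.37  1.86 -0.3   0.76  1.58]
```

View pics/scene7c.png

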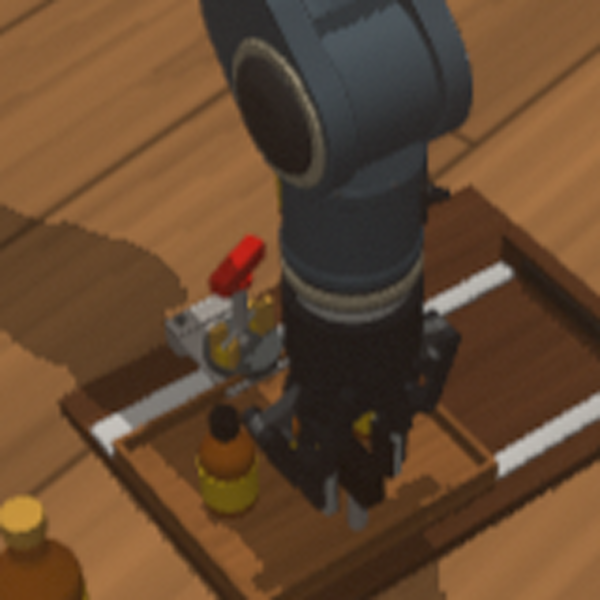

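Emit:
play_rows(commands=[[[0,0,0],[0,0,0]],[[0,0,0],[0,0,0]],[[0,0,0],[0,0,0]],[[0,0,0],[0,0,0]],[[0,0,0],[0,0,0]],[[0,0,0],[0,0,0]]], jaw=-1)

```text
time: 19.8
position: [0.6108, -0.0129, 0.0601]
tool_rot: [0.327, 3.122, 0.007]
force: [1.9, 6.0, 5.3]
width: 0.173
```

```bash
python3 -c "
from h import *
st();s=read_state();h=np.deg2rad(78);plan(s['position']+.06*np.array([np.cos(h),np.sin(h),0]),78)"
```

```text
t 19.8 p [610.77 -12.86  60.1 ] yhead 78.03 tilt [0.0034 0.0041] F [1.89 6.   5.26] Ftool [-0.62  6.28 -5.23] T [0.833 0.007 0.092] w 0.17265616657799715 j7 [-0.32  0.58  0.37  1.86 -0.3   0.76  1.58]
shift [-1.0e-04  1.2e-01  6.0e-04] turn [7.5e-04 3.9e-04 7.0e-05]
```

Emit:
play_rows(commands=[[[0,0.001,0],[0,0,0]],[[0,0.003,0],[0,0,0]],[[0,0.006,0],[0,0,0]],[[0,0.011,0],[0,0,0]],[[0,0.017,0],[0,0,0]],[[0,0.025,0],[0,0,0]],[[0,0.033,0],[0,0,0]],[[0,0.041,0],[0,0,0]],[[0,0.049,0],[0,0,0]],[[0,0.057,0],[0,0,0]],[[0,0.065,0],[0,0,0]],[[0,0.073,0],[0,0,0]],[[0,0.081,0],[0,0,0]],[[0,0.089,0],[0,0,0]],[[0,0.096,0],[0,0,0]],[[0,0.101,0],[0,0,0]],[[0,0.104,0],[0,0,0]],[[0,0.106,0],[0,0,0]],[[0,0.106,0],[0,0,0]]])

```text
time: 21.7
position: [0.6216, 0.0393, 0.0602]
tool_rot: [0.327, 3.122, 0.007]
force: [-0.8, -1.7, -1.0]
width: 0.175
```

```bash
python3 -c "
from h import *
st()
im,d=capture('scene')
a=im[140:300,220:380,::-1];cv2.imwrite('pics/scene8c.png',cv2.resize(a,(600,600),interpolation=cv2.INTER_CUBIC))"
```

```text
t 21.7 p [621.64  39.31  60.17] yhead 78.03 tilt [0.0031 0.0044] F [-0.78 -1.7  -0.95] Ftool [ 0.41 -1.83  0.94] T [-0.668  0.264  0.082] w 0.17534554643434888 j7 [-0.4   0.59  0.37  1.83 -0.3   0.77  1.5 ]
```

View pics/scene8c.png

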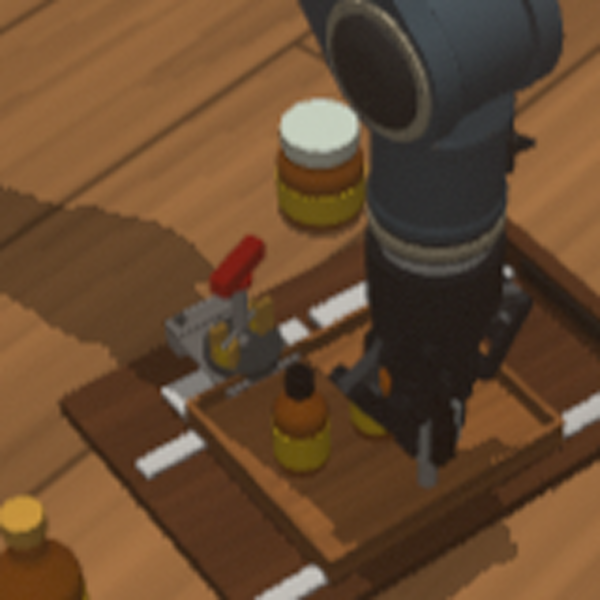

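Emit:
play_rows(commands=[[[0,0.002,0],[0,0,0]],[[0,0.006,0],[0,0,0]],[[0,0.012,0],[0,0,0]],[[0,0.019,0],[0,0,0]],[[0,0.027,0],[0,0,0]],[[0,0.035,0],[0,0,0]],[[0,0.043,0],[0,0,0]],[[0,0.051,0],[0,0,0]],[[0,0.059,0],[0,0,0]],[[0,0.067,0],[0,0,0]],[[0,0.075,0],[0,0,0]],[[0,0.083,0],[0,0,0]],[[0,0.091,0],[0,0,0]],[[0,0.099,0],[0,0,0]],[[0,0.106,0],[0,0,0]],[[0,0.112,0],[0,0,0]],[[0,0.116,0],[0,0,0]],[[0,0.119,0],[0,0,0]],[[0,0.121,0],[0,0,0]],[[0,0.121,0],[0,0,0]]])

```text
time: 23.75
position: [0.6341, 0.0988, 0.0603]
tool_rot: [0.327, 3.122, 0.008]
force: [-0.7, -1.8, -5.6]
width: 0.178
```

```bash
python3 -c "
from h import *
st()"
```

```text
t 23.75 p [634.08  98.78  60.27] yhead 78.04 tilt [0.0029 0.0047] F [-0.73 -1.84 -5.65] Ftool [ 0.35 -1.98  5.63] T [-0.758  0.036  0.103] w 0.17800125091216984 j7 [-0.48  0.62  0.37  1.78 -0.3   0.79  1.4 ]
```

Emit:
play_rows(commands=[[[0,0.002,0],[0,0,0]],[[0,0.004,0],[0,0,0]],[[0,0.006,0],[0,0,0]],[[0,0.007,0],[0,0,0]],[[0,0.007,0],[0,0,0]]])

```text
time: 24.25
position: [0.6348, 0.1024, 0.0603]
tool_rot: [0.327, 3.122, 0.008]
force: [0.0, -2.3, -5.7]
width: 0.182
```

```bash
python3 -c "
from h import *
st()"
```

```text
t 24.25 p [634.79 102.35  60.26] yhead 78.05 tilt [0.0028 0.0048] F [ 0.05 -2.26 -5.73] Ftool [-0.5  -2.23  5.72] T [-0.796  0.006  0.097] w 0.18155697222013104 j7 [-0.48  0.62  0.37  1.78 -0.3   0.8   1.4 ]
```

Emit:
play_rows(commands=[[[0,0.002,0],[0,0,0]],[[0,0.004,0],[0,0,0]],[[0,0.004,0],[0,0,0]]])

```text
time: 24.55
position: [0.6353, 0.1047, 0.0602]
tool_rot: [0.326, 3.122, 0.008]
force: [0.2, -2.7, -5.4]
width: 0.174
```

Emit:
play_rows(commands=[[[0,0.002,0],[0,0,0]],[[0,0.004,0],[0,0,0]],[[0,0.004,0],[0,0,0]]])

```text
time: 24.85
position: [0.6353, 0.1048, 0.0602]
tool_rot: [0.328, 3.123, 0.005]
force: [-1.5, -5.4, -4.6]
width: 0.175
```

```bash
python3 -c "
from h import *
st()"
```

```text
t 24.85 p [635.3  104.83  60.23] yhead 78.01 tilt [0.0019 0.003 ] F [-1.47 -5.41 -4.57] Ftool [ 0.32 -5.61  4.55] T [-1.47   0.303  0.154] w 0.17540786843237402 j7 [-0.49  0.62  0.37  1.78 -0.3   0.8   1.39]
```

Stopped at the end stop: the position no longer changes and the force rises. One gentle extra push, then release and retreat.

Emit:
play_rows(commands=[[[0,0.002,0],[0,0,0]],[[0,0.004,0],[0,0,0]],[[0,0.004,0],[0,0,0]],[[0,0.004,0],[0,0,0]]])

```text
time: 25.25
position: [0.6353, 0.1048, 0.0602]
tool_rot: [0.33, 3.123, 0.001]
force: [-2.1, -6.5, -4.3]
width: 0.176
```

Emit:
play_rows(commands=[[[0,0,0],[0,0,0]],[[0,0,0],[0,0,0]],[[0,0,0],[0,0,0]],[[0,0,0],[0,0,0]],[[0,0,0],[0,0,0]],[[0,0,0],[0,0,0]]], jaw=-0.1)

```text
time: 25.85
position: [0.6354, 0.1052, 0.0604]
tool_rot: [0.329, 3.123, 0.002]
force: [-0.1, -1.3, 0.0]
width: 0.447
```

Emit:
play_rows(commands=[[[0,0,-0.02],[0,0,0]],[[0,0,-0.06],[0,0,0]],[[0,0,-0.11],[0,0,0]],[[0,0,-0.16],[0,0,0]],[[0,0,-0.21],[0,0,0]],[[0,0,-0.26],[0,0,0]],[[0,0,-0.3],[0,0,0]],[[0,0,-0.34],[0,0,0]],[[0,0,-0.36],[0,0,0]],[[0,0,-0.36],[0,0,0]]])

```text
time: 26.85
position: [0.6361, 0.1049, 0.2424]
tool_rot: [0.329, 3.12, 0.004]
force: [0.2, 0.2, -0.9]
width: 0.447
```

```bash
python3 -c "
from h import *
st()
im,d=capture('scene')
a=im[130:340,200:460,::-1];cv2.imwrite('pics/scene9c.png',cv2.resize(a,(740,598),interpolation=cv2.INTER_CUBIC))
im,d=capture('top');cv2.imwrite('pics/top9.png',im[:,:,::-1])"
```

```text
t 26.85 p [636.07 104.92 242.36] yhead 77.96 tilt [0.0047 0.0022] F [ 0.15  0.17 -0.89] Ftool [-0.11  0.2   0.89] T [0.027 0.019 0.007] w 0.44667780309307686 j7 [-0.55  0.43  0.45  1.62 -0.2   1.13  1.31]
```

View pics/scene9c.png

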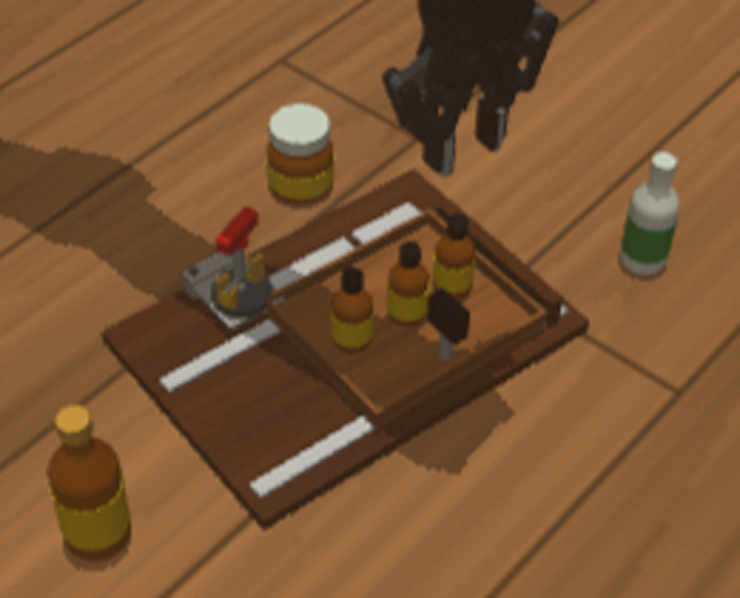

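View pics/top9.png

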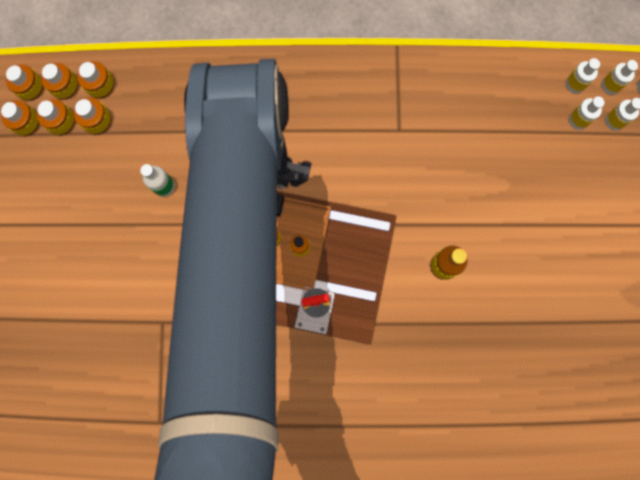

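The scene view shows all the bottles upright, the tray at the end stop and the plunger still parked, with the bar at about crop (238,230). I check the numbers next.

```bash
python3 -c "
from h import *
def hd(im,d):
    b=(im.max(2)<60);v,u=np.where(b&(d>0));X=dep('scene',np.c_[u,v],d[v,u])
    return X
im0=cv2.imread('pics/scene0.png')[:,:,::-1];d0=np.load('scene0.npy')
im1,d1=capture('scene')
for im,d,c in((im0,d0,(.612,-.015)),(im1,d1,(.636,.102))):
    X=hd(im,d);k=(np.hypot(X[:,0]-c[0],X[:,1]-c[1])<.03)&(X[:,2]>.05)&(X[:,2]<.1);X=X[k];print(len(X),X.mean(0),np.percentile(X[:,2],95))
    im=im.astype(int);m=(im[...,0]>110)&(im[...,1]<50)&(im[...,2]<50)&(d>0);v,u=np.where(m);k=(abs(u-283)<20)&(abs(v-211)<20);X=dep('scene',np.c_[u,v],d[v,u])[k];print('red z',np.median(X[:,2]))
"
```

```text
187 [ 0.61608323 -0.01774564  0.07881157] 0.0885292552938791
red z 0.10473759077423227
188 [0.64018999 0.09931367 0.07771682] 0.08781034946737704
red z 0.11459537515839444
```

```bash
python3 -c "
from workcell import *
print(hand_in())"
```

```text
the job is handed in; nothing more can be done
None
```

The job is handed in at about 27 s of the 72 s allowed. The plunger is parked in its rest notch and the tray is against its end stop.

**Plunger:** I drew it up until the force rose at the rubber buffer, at about 16 mm of lift with about 7 N on the buffer. I eased it off about 1 mm, then turned it clockwise until the torque showed light contact with the end wall, at about 1.24 rad. After turning back to the middle of the notch I lowered it until the pull on the tool went to zero, at about 10 mm of lift, and let go. No force reading came near the 25 N limit.

**Tray:** I gripped the handle and slid the tray slowly until it stopped and the force rose. I then released it and moved the arm clear.

**Last checks:**
- The handle had moved 119.5 mm of the 120 mm by depth image.
- The grip still sat about 10 mm up and the bar was still turned.
- All three samples and all three bystanders stood upright in the final picture.
- The tool forces were near zero with the arm clear.

None of these checks failed or disagreed. The handle position differed by about 3 mm between the two cameras before the grasp, so I used a value between them.

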